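# Gauge the marked samples and scan the weld bead with a hand probe

## Task

Take the orange gauge probe from its stand and rest its sprung brass tip gently for about a second on the white mark of the reference disc, then on the mark of each sample that is there, in the order red, yellow, blue, green, and then guide the tip slowly (about 2 cm/s), lightly pressed, along the weld bead from its white end to its black end. Hang the probe upright in its stand again, and see that every sample ends up lying flat in the white tray, directly on its floor with its mark upward; leave the bottles alone.

Things in the scene. Friction and masses are not known exactly. Their poses are not given: they have to be found in the camera images.
- probe: gauge probe, 134 mm tall, hanging upright in its stand: orange square handle 26 x 26 mm (sides along x and y) from z = +8 to +62 mm, black collar 44 mm across from z = 0 to +8, steel shaft 15 mm across below it, brass sprung foot 10 mm across ending in a ball at z = -72 mm. Origin: centre of the collar's underside, z up the handle. 0.15 kg
- probe_tip (a point): lowest point of the probe's brass foot, 72 mm under the collar's underside when the foot is not pressed; it moves with the foot
- probe_foot (a joint): travel of the sprung foot into the probe: 0 out, 0.010 m fully in; spring force 1.2 N at the start of the travel, 5.2 N at the end (400 N/m), then a hard stop
- stand_seat (a point): where the centre of the collar's underside belongs on the fixed probe stand: on top of its black forked deck (76 mm wide, 118 mm above the worktop), 29 mm behind its front edge, over the middle of a 24 mm wide slot that runs along this frame's x axis, open at the front (-x) and closed 20 mm behind this point. The collar lies on the deck, the shaft hangs through the slot
- ref_disc: fixed dark stepped steel disc, 76 mm across the foot, 56 mm across the top, 22 mm high. Origin: centre of its underside
- ref_mark (a point): centre of the white 16 mm mark on top of the reference disc, a fixed dark stepped steel disc 76 mm across the foot, 56 mm across the top, top 22 mm above the worktop
- tray: fixed white open sample tray, 240 (x) x 250 (y) x 28 mm high, walls and floor 5 mm. Origin: centre of its underside; its inner floor is 5 mm above the worktop
- sample_red: loose sample, bright steel block 84 (x) x 46 (y) x 26 mm high with a red 16 mm mark in the middle of its top; about 0.2 kg; may be absent. Origin: centre of its underside
- sample_red_mark (a point): centre of the red mark on the sample's top, 26 mm above its underside
- sample_yellow: loose sample, copper disc 60 mm across and 30 mm high with a yellow 16 mm mark in the middle of its top; about 0.2 kg; may be absent. Origin: centre of its underside
- sample_yellow_mark (a point): centre of the yellow mark on the sample's top, 30 mm above its underside
- sample_blue: loose sample, aluminium block 76 (x) x 42 (y) x 36 mm high with a blue 16 mm mark in the middle of its top; about 0.2 kg; may be absent. Origin: centre of its underside
- sample_blue_mark (a point): centre of the blue mark on the sample's top, 36 mm above its underside
- sample_green: loose sample, grey painted block 80 (x) x 50 (y) x 24 mm high with a green 16 mm mark in the middle of its top; about 0.2 kg; may be absent. Origin: centre of its underside
- sample_green_mark (a point): centre of the green mark on the sample's top, 24 mm above its underside
- weld_piece: fixed welded steel test piece, plate 120 (x) x 200 (y) x 38 mm high with two blue feet; a dark, rippled, jogged weld bead 12 mm wide runs across its top, bead top 40 mm above the worktop. Origin: centre of its underside
- seam_0 (a point): start of the weld bead, marked by a white spot, on the bead's top; the bead is straight between successive seam points (about 40 mm apart)
- seam_1 (a point): first corner of the bead, on the bead's top; the bead is straight between successive seam points (about 40 mm apart)
- seam_2 (a point): middle of the bead, on the bead's top; the bead is straight between successive seam points (about 40 mm apart)
- seam_3 (a point): second corner of the bead, on the bead's top; the bead is straight between successive seam points (about 40 mm apart)
- seam_4 (a point): finish of the bead, marked by a black spot, on the bead's top; the bead is straight between successive seam points (about 40 mm apart)
- bottle_red: bystander: red-capped white bottle, 58 mm across, 118 mm high, loose; to be left alone. Origin: centre of its underside
- bottle_blue: bystander: blue-capped white bottle, 60 mm across, 112 mm high, loose; to be left alone. Origin: centre of its underside
- bottle_brown: bystander: brown bottle with black cap, 54 mm across, 105 mm high, loose; to be left alone. Origin: centre of its underside
Things that resemble listed ones, but are neither listed nor needed, are in the scene too. Of the things that look like the sample_yellow, the middle-sized one is meant.

How it is judged:
On the way, in this order (a step that is already met when the one before it is completed fails the run):
1. the probe tip is rested on the white mark of the reference disc (distance between probe_tip and ref_mark below 0.009 m and contact force between probe and ref_disc above 1 N), for 0.4 s.
2. the probe tip is rested on the red mark (distance between probe_tip and sample_red_mark below 0.009 m and contact force between probe and sample_red above 1 N), for 0.4 s.
3. the probe tip is rested on the yellow mark (distance between probe_tip and sample_yellow_mark below 0.009 m and contact force between probe and sample_yellow above 1 N), for 0.4 s.
4. the probe tip is rested on the blue mark (distance between probe_tip and sample_blue_mark below 0.009 m and contact force between probe and sample_blue above 1 N), for 0.4 s.
5. the probe tip is rested on the green mark (distance between probe_tip and sample_green_mark below 0.009 m and contact force between probe and sample_green above 1 N), for 0.4 s.
6. the probe tip is pressed on the weld bead at its white end, moving slowly (distance between probe_tip and seam_0 below 0.009 m and contact force between probe and weld_piece above 1 N and linear speed of probe below 0.06 m/s), for 0.1 s.
7. the probe tip is pressed on the weld bead a quarter of the way along, moving slowly (distance between probe_tip and seam_1 below 0.009 m and contact force between probe and weld_piece above 1 N and linear speed of probe below 0.06 m/s), for 0.1 s.
8. the probe tip is pressed on the weld bead half way along, moving slowly (distance between probe_tip and seam_2 below 0.009 m and contact force between probe and weld_piece above 1 N and linear speed of probe below 0.06 m/s), for 0.1 s.
9. the probe tip is pressed on the weld bead three quarters of the way along, moving slowly (distance between probe_tip and seam_3 below 0.009 m and contact force between probe and weld_piece above 1 N and linear speed of probe below 0.06 m/s), for 0.1 s.
10. the probe tip is pressed on the weld bead at its black end, moving slowly (distance between probe_tip and seam_4 below 0.009 m and contact force between probe and weld_piece above 1 N and linear speed of probe below 0.06 m/s), for 0.1 s.
At the end, for the whole second after the job is handed in: The probe hangs upright in its stand, collar on the deck (within 14 mm of the seat, 6 mm in height, tilt under 0.12 rad); every sample present lies at rest and flat (tilt under 0.12 rad) on the tray's floor, mark upward, its centre at least 20 mm inside the tray's inner walls (horizontal distance between probe and stand_seat below 0.014 m and z of probe in the frame of stand_seat between -0.006 and 0.006 m and angle between each of probe, sample_red, sample_yellow, sample_blue, sample_green's own z axis and vertical below 0.12 rad and linear speed of each of probe, sample_red, sample_yellow, sample_blue, sample_green below 0.02 m/s and x of sample_red in the frame of tray between -0.095 and 0.095 m and y of sample_red in the frame of tray between -0.1 and 0.1 m and height (world z) of each of sample_red, sample_yellow, sample_blue, sample_green below 0.012 m and z of sample_red_mark in the frame of tray above 0.026 m and x of sample_yellow in the frame of tray between -0.095 and 0.095 m and y of sample_yellow in the frame of tray between -0.1 and 0.1 m and z of sample_yellow_mark in the frame of tray above 0.03 m and x of sample_blue in the frame of tray between -0.095 and 0.095 m and y of sample_blue in the frame of tray between -0.1 and 0.1 m and z of sample_blue_mark in the frame of tray above 0.036 m and x of sample_green in the frame of tray between -0.095 and 0.095 m and y of sample_green in the frame of tray between -0.1 and 0.1 m and z of sample_green_mark in the frame of tray above 0.024 m); the robot touches nothing.
It fails at once if the probe is pressed on a mark, a sample or the weld piece with more than 20 N (contact force between probe and ref_disc above 20 N or contact force between probe and weld_piece above 20 N or contact force between probe and sample_red above 20 N or contact force between probe and sample_yellow above 20 N or contact force between probe and sample_blue above 20 N or contact force between probe and sample_green above 20 N).
It fails at once if the bottle_red is moved more than 30 mm or knocked over (distance of bottle_red from where it was at the start of the episode above 0.03 m or angle between bottle_red's own z axis and vertical above 0.4 rad).
It fails at once if the bottle_blue is moved more than 30 mm or knocked over (distance of bottle_blue from where it was at the start of the episode above 0.03 m or angle between bottle_blue's own z axis and vertical above 0.4 rad).
It fails at once if the bottle_brown is moved more than 30 mm or knocked over (distance of bottle_brown from where it was at the start of the episode above 0.03 m or angle between bottle_brown's own z axis and vertical above 0.4 rad).
Of sample_red, sample_yellow, sample_blue, sample_green only 2 to 4 are there at a start; the rules pass over those that are not, and their reading is None.
At some moment in a run one of sample_red, sample_yellow, sample_blue, sample_green may be knocked a few centimetres aside while the robot is not near it.
It also fails if it takes over 210 s, if anything falls off the work surface, if the arm or the gripper's body presses on something with over 40 N, if the wrist force passes 120 N, or if a joint passes its speed limit or range.

## Robot

A 7-joint arm with a two-finger parallel gripper is mounted at the origin on a cart in front of the work surface, level with it; the furniture and walls round the work are solid. World frame = base frame: x ahead of the robot, y to its left, z up, the work surface at z = 0. Lengths are in m, angles in rad, forces in N, time in s.
With the tool pointing down it reaches from about 0.425 to 0.875 m from the base axis. Payload 4.7 kg.
Tool frame: the origin (TCP) lies midway between the tips of the shut fingers; the grasp point (between the pads) lies 19 mm behind it (ctrl.grip_point_offset is the distance from the TCP to the grasp point, in m); z points along the fingers, y is the line along which they close (so a half turn about z gives the same grasp; the last joint's range is limited). The gripper opens to 87 mm and grips with 3 to 60 N. Pads are 19 mm wide; open, the fingers measure 117 mm over their backs; the gripper's body (75 mm by 190 mm) begins 51 mm behind the grasp point.
Start: joints at [-1.269, 0.321, -0.07, 1.45, 0.023, 1.371, -0.057], TCP at [0.185, 0.623, 0.223] pointing down, gripper open.
Joint ranges: [-2.86, 2.86], [-0.3, 2.09], [-1.38, 1.24], [0.06, 2.45], [-1.56, 4.7], [0.09, 2.05], [-2.69, 2.69]. Speed limits (rad/s): [2.57, 2.57, 3.14, 3.14, 3.14, 3.14, 3.14].

## Interface

Orientations are given as a rotation vector (axis times angle).
In Python, from bench import ctrl gives the robot as it stands.
- The arm moves only by the tool move_arm, never from a script. Its argument "increments" is text: rows parted by semicolons, each of 7 numbers parted by spaces: the shift along the world's x, y, z in mm, then the turn, a rotation vector about the world's x, y, z in degrees, then the closure in counts, from 0 (fully open) to 255 (shut). A call has exactly 8 rows; each row shifts and turns the commanded pose from where the row before left it; what a row does not reach is not made up. A row lasts 1/12 s, in which the tool goes at most 41.7 mm and 7.16 degrees, less where a joint would pass 70% of its speed; a pose out of reach is approached as far as the arm can. A call with a gripper value outside its range is refused whole. The fingers move at their own pace and stop on an object; "grip_force" is the grip in N (left out, the last holds). Time passes only in rows, so rows that do not move let the fingers close, or fill a call up. It gives the time, the measured TCP pose, the force, the opening and the grip force at its end, in the units of the state.
- ctrl.get_state(): the state, without advancing time (a new reading comes with each control period).
- ctrl.get_image(name): name is "scene" or "top" or "wrist"; returns a dict with "frame" (420x560x3 uint8, red, green, blue), "depth" (420x560 float32, m along the optical axis (not along the pixel's ray), 0 where there is no reading), "fx", "fy", "cx", "cy" (pixels), "k1" (the pictures are not rectified: a ray, as slopes to the right and down, at radius r is drawn at 1 + k1 r^2 times it, then the intrinsics apply), "position" and "orientation" of the camera in the world. Camera axes: x right, y down, z forward; pixel columns grow to the right and rows downward; lengths in m; the calibration is good to about 2 mm. A picture is of the moment at which its call begins.
- ctrl.close_job(): hands the job in; it is judged then, once.
Trained networks look in a picture, given as the dict that the camera call returned (one of the last four; its "shot" number tells which), for a name from the list of things; names that differ only in an ending like _2 or _b are one class to them, and where a whole thing is asked for, a point or a joint stands for the part that bears it (a point fixed in the world has none). Each returns a list of dicts, best first, with "score" (0 to 1); they miss things now and then, are a little off and sometimes report something else, mostly with a low value. They report only what shows in the picture. A call takes as long as a camera call. They do not tell look-alikes from the thing itself.
- ctrl.find_in(target, picture): "centre" ([x, y, z] in m, in world coordinates, good to about 4 mm: the middle of the surface that is visible of it).
- ctrl.silhouettes(target, picture): "region" (420x560 bool, what is visible of it).
The state is a dict: "time": time; "joint_positions": joint angles; "qd": joint speeds; "joint_torque": joint torques, N m; "position": TCP position; "tool_rot": TCP orientation; "ft_force": force on the tool from outside, world axes, zero at the start; "torque": the same for the moment, N m; "grip_width": opening from 0.0 (shut) to 1.0 (fully open); "grip_force": force on a finger pad.
Only numpy, scipy, OpenCV 4.12 (cv2) and the standard library are available. Lean on these libraries where they do the work, as an engineer would, in place of code of your own. Each camera call takes 0.05 s, during which the arm holds its last target. There are 200 camera calls.

## Working session

There is one attempt and no reset: what is moved stays moved. The work goes in short steps, Python scripts to look and compute and a tool call to move; the robot and the scene stay as the last step left them, time stands still between calls to the robot, and variables do not carry over. Pictures are saved under pics/ and viewed, at most 14 in all, crops included, and the job is handed in when it is done.

Besides the shell and the picture viewer there is one more tool, called after ">>>" in YAML: its name, and indented under it one key for each argument. move_arm: Moves the arm, as the interface text tells. Its arguments: {"type":"object","properties":{"increments":{"type":"string"},"grip_force":{"type":"number"}},"required":["increments"]}

```bash
ls; mkdir -p pics; cat > h.py <<'E'
import numpy as np, cv2
from scipy.spatial.transform import Rotation as R
from bench import ctrl
def rot(o):
    o=np.array(o,float)
    return o if o.shape==(3,3) else (R.from_rotvec(o).as_matrix() if o.size==3 else R.from_quat(o).as_matrix())
def cloud(p):
    h,w=p['depth'].shape
    u,v=np.meshgrid(np.arange(w),np.arange(h))
    K=np.array([[p['fx'],0,p['cx']],[0,p['fy'],p['cy']],[0,0,1.]])
    xy=cv2.undistortPoints(np.stack([u,v],-1).reshape(-1,1,2).astype(np.float64),K,np.array([p['k1'],0,0,0,0.])).reshape(h,w,2)
    d=p['depth'][...,None]
    c=np.concatenate([xy*d,d],-1)
    W=c@rot(p['orientation']).T+np.array(p['position'])
    W[p['depth']<=0]=np.nan
    return W
def save(p,n): cv2.imwrite('pics/'+n+'.png',cv2.cvtColor(p['frame'],cv2.COLOR_RGB2BGR))
E
cat > a.py <<'E'
from h import *
names="probe ref_disc ref_mark tray sample_red sample_yellow sample_blue sample_green weld_piece seam_0 seam_2 seam_4 stand_seat bottle_red bottle_blue bottle_brown".split()
s=ctrl.get_state();print({k:np.round(v,3) for k,v in s.items()})
for c in ['scene','top']:
    p=ctrl.get_image(c);save(p,c+'0');np.save(c+'0.npy',cloud(p))
    print(c,p['position'],p['orientation'],p['fx'],p['k1'])
    for n in names:
        try: print(n,[(np.round(d['centre'],3).tolist(),round(d['score'],2)) for d in ctrl.find_in(n,p)])
        except Exception as e: print(n,e)
E
python3 a.py
```

```text
pics
{'time': np.float64(0.0), 'joint_positions': array([-1.269,  0.322, -0.07 ,  1.452,  0.023,  1.371, -0.057]), 'qd': array([-0.002,  0.001,  0.002,  0.   ,  0.001,  0.001,  0.001]), 'joint_torque': array([ 0.0000e+00, -4.9129e+01, -4.0400e-01, -3.1254e+01, -6.4000e-02,
        4.3000e-02,  0.0000e+00]), 'position': array([0.184, 0.623, 0.221]), 'tool_rot': array([-4.500e-01, -3.109e+00,  3.000e-03]), 'ft_force': array([0.483, 0.178, 0.066]), 'torque': array([0.01 , 0.009, 0.017]), 'grip_force': np.float64(0.0), 'grip_width': np.float64(0.999)}
scene [-0.08187479 -0.42235683  1.02416169] [-2.17855066  1.22339062 -0.42487647] 479.784802537006 -0.1492145229536041
probe [([0.536, -0.325, 0.147], 0.69), ([0.487, 0.356, 0.006], 0.66), ([0.548, -0.344, 0.012], 0.36)]
ref_disc [([0.441, -0.223, 0.021], 0.85)]
ref_mark [([0.614, -0.139, 0.035], 0.61), ([0.438, -0.228, 0.02], 0.6), ([0.533, -0.327, 0.145], 0.16)]
tray [([0.486, 0.354, 0.009], 0.75), ([0.612, -0.14, 0.038], 0.29)]
sample_red [([0.462, -0.118, 0.026], 0.8), ([0.438, -0.228, 0.022], 0.32)]
sample_yellow [([0.461, 0.14, 0.028]
[... 902 characters left out ...]
 0.031], 0.37)]
ref_mark [([0.453, -0.219, 0.022], 0.74), ([0.544, -0.322, 0.159], 0.59)]
tray [([0.486, 0.361, 0.008], 0.68)]
sample_red [([0.466, -0.112, 0.022], 0.71)]
sample_yellow [([0.593, 0.063, 0.038], 0.96), ([0.465, 0.14, 0.033], 0.78), ([0.555, 0.17, 0.021], 0.5)]
sample_blue [([0.457, 0.012, 0.038], 0.56)]
sample_green []
weld_piece [([0.63, -0.131, 0.038], 0.88)]
seam_0 [([0.63, -0.133, 0.039], 0.74)]
seam_2 [([0.63, -0.133, 0.039], 0.74)]
seam_4 [([0.63, -0.133, 0.039], 0.74)]
stand_seat [([0.561, -0.314, 0.065], 0.9)]
bottle_red [([0.733, 0.096, 0.097], 0.71)]
bottle_blue [([0.63, -0.134, 0.038], 0.7), ([0.752, 0.029, 0.096], 0.67)]
bottle_brown [([0.759, -0.254, 0.087], 0.9)]
```

View pics/top0.png

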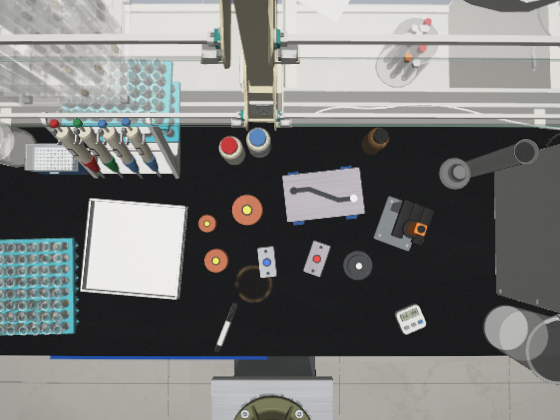

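View pics/scene0.png

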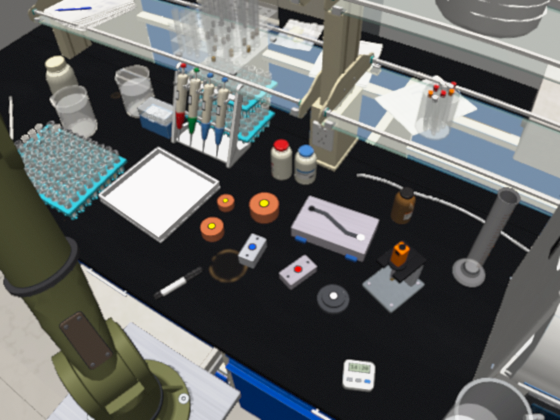

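The top view shows the probe at (420,229), the reference disc at (358,265), red at (317,259), blue at (267,262) and the three copper discs. The middle-sized disc is at (216,261). The bead runs from the white end (353,198) to the black end (293,190), and the tray is at (134,248). No green sample is visible. The scene view agrees.

```bash
cat > b.py <<'E'
from h import *
for c,box in [('top',[('ref',350,258,367,275),('red',310,250,324,268),('yel',208,253,224,269),('yelbig',240,203,255,218),('yelsm',202,219,212,229),('blue',260,255,275,270),('w0',346,191,360,205),('w4',287,184,299,197)]),
 ('scene',[('ref',322,285,345,306),('red',290,260,306,278),('yel',203,221,222,238),('yelbig',255,196,273,212),('blue',244,238,260,254),('w0',353,229,368,246)])]:
    im=cv2.imread(f'pics/{c}0.png');W=np.load(c+'0.npy');hsv=cv2.cvtColor(im,cv2.COLOR_BGR2HSV).astype(int);H,S,V=hsv[...,0],hsv[...,1],hsv[...,2]
    for n,a,b,cc,d in box:
        m=np.zeros(H.shape,bool);m[b:d,a:cc]=1
        if n=='ref' or n=='w0': m&=(S<40)&(V>(215))
        if n=='w4': m&=V<50
        if n=='red': m&=(S>150)&((H<8)|(H>172))
        if n[:3]=='yel': m&=(S>150)&(H>24)&(H<38)
        if n=='blue': m&=(S>130)&(H>100)&(H<130)
        print(c,n,m.sum(),np.round(np.nanmedian(W[m],0),4) if m.any() else '', np.argwhere(m).mean(0).round(1)[::-1] if m.any() else '')
W=np.load('top0.npy');im=cv2.imread('pics/top0.png')
# top faces: height bands -> minAreaRect in world xy
def face(n,u0,v0,u1,v1,lo,hi):
    q=W[v0:v1,u0:u1].reshape(-1,3);q=q[(q[:,2]>lo)&(q[:,2]<hi)]
    r=cv2.minAreaRect((q[:,:2]*1000).astype(np.float32));print(n,len(q),[np.round(x,1) for x in r],q[:,2].mean().round(4))
face('red',298,235,335,280,.015,.04);face('blue',250,240,280,282,.02,.05);face('yel',198,244,234,280,.018,.045)
face('yelbig',225,190,268,230,.02,.06);face('yelsm',192,210,222,240,.012,.045)
face('weld',275,160,370,228,.03,.06);face('deck',370,190,440,255,.105,.130);face('handle',370,190,440,255,.165,.2);face('base',370,190,440,255,.003,.05);face('tray',75,190,195,305,.02,.04)
g=np.hstack([cv2.resize(im[185:265,365:445],(560,560),interpolation=2),cv2.resize(cv2.imread('pics/scene0.png')[225:315,350:440],(560,560),interpolation=2)])
cv2.imwrite('pics/stand.png',cv2.resize(g,(800,400)))
E
python3 b.py
```

```text
top ref 25 [ 0.4481 -0.2223  0.0214] [358.4 265.7]
top red 32 [ 0.4676 -0.1144  0.026 ] [316.5 258.5]
top yel 0  
top yelbig 0  
top yelsm 0  
top blue 30 [0.4594 0.0148 0.0355] [266.4 261.8]
top w0 43 [ 0.6225 -0.2069  0.04  ] [353.1 197.9]
top w4 0  
scene ref 28 [ 0.4482 -0.2222  0.0225] [333.2 295.2]
scene red 30 [ 0.4667 -0.1138  0.0263] [297.5 268.7]
scene yel 30 [0.4614 0.1454 0.0308] [211.1 225.5]
scene yelbig 46 [0.5911 0.065  0.04  ] [263.5 202.8]
scene blue 28 [0.4581 0.0145 0.0374] [252.  246.3]
scene w0 56 [ 0.6233 -0.2072  0.0394] [360.9 236.8]
red 590 [array([ 467.1, -113.8]), array([46.4, 84. ]), np.float64(71.5)] 0.0251
blue 493 [array([459. ,  14.2]), array([76. , 41.8]), np.float64(6.4)] 0.035
yel 438 [array([462.5, 144.7]), array([58.7, 58.2]), np.float64(47.3)] 0.0291
yelbig 719 [array([591.7,  64.9]), array([74.2, 76.7]), np.float64(89.5)] 0.0383
yelsm 244 [array([557. , 169.5]), array([43.4, 43.1]), np.float64(24.3)] 0.0214
weld 3619 [array([ 631.7, -130.5]), array([120. , 200.3]), np.float64(6.5)] 0.0374
deck 1020 [array([ 558.9, -331.9]), array([77. , 90.2]), np.float64(69.8)] 0.1179
handle 159 [array([ 544. , -325.5]), array([25.2, 26.3]), np.float64(66.9)] 0.1785
base 961 [array([ 561.3, -349. ]), array([178.7, 166. ]), np.float64(87.8)] 0.0116
tray 919 [array([476.9, 363.9]), array([257.1, 272. ]), np.float64(85.2)] 0.0262
```

View pics/stand.png

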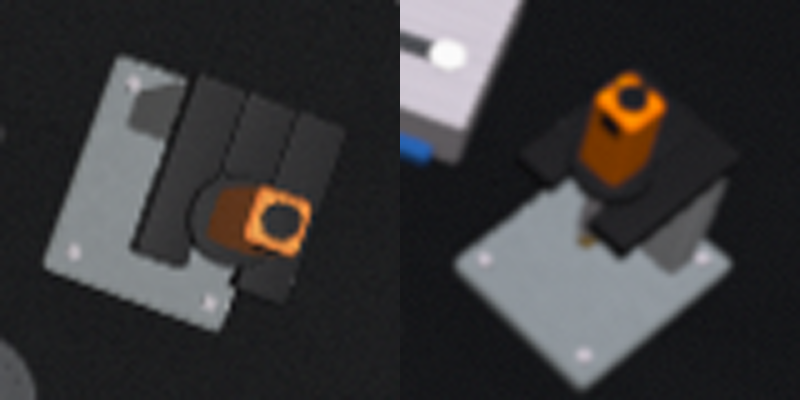

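The stand's slot opens toward about (-x, +y), yaw about -20°. The probe sits at the seat near (0.544, -0.326). I'll set out toward it.

>>> move_arm:
  increments: "25 -27 9 0 0 0 0;25 -27 9 0 0 0 0;25 -27 9 0 0 0 0;25 -27 9 0 0 0 0;25 -27 9 0 0 0 0;25 -27 9 0 0 0 0;25 -27 9 0 0 0 0;25 -27 9 0 0 -4.5 0"
  grip_force: 30

```text
time: 2.37
position: [0.3855, 0.4057, 0.2953]
tool_rot: [0.573, 3.089, 0.001]
ft_force: [1.5, 0.1, -0.3]
grip_width: 0.997
grip_force: 0.0
```

>>> move_arm:
  increments: "12 -37 0 0 0 0 0;12 -37 0 0 0 0 0;12 -37 0 0 0 0 0;12 -37 0 0 0 0 0;12 -37 0 0 0 0 0;12 -37 0 0 0 0 0;12 -37 0 0 0 0 0;12 -37 0 0 0 0 0"

```text
time: 3.03
position: [0.4808, 0.1094, 0.295]
tool_rot: [0.572, 3.088, 0.002]
ft_force: [0.4, -0.4, -0.2]
grip_width: 0.999
grip_force: 0.0
```

>>> move_arm:
  increments: "8 -37 0 0 0 0 0;8 -37 0 0 0 0 0;8 -37 0 0 0 0 0;8 -37 0 0 0 0 0;8 -37 0 0 0 0 0;8 -37 0 0 0 0 0;0 -37 0 0 0 0 0;0 -37 0 0 0 0 0"

```text
time: 3.7
position: [0.5286, -0.1864, 0.2948]
tool_rot: [0.571, 3.088, 0.0]
ft_force: [0.3, -0.2, 0.5]
grip_width: 1.003
grip_force: 0.0
```

```bash
cat > w.py <<'E'
from h import *
import sys
s=ctrl.get_state();print(s['time'],np.round(s['position'],4),np.round(R.from_rotvec(s['tool_rot']).as_matrix()[:,1:],3).tolist(),np.round(s['joint_positions'],2),np.round(s['ft_force'],2),s['grip_width'])
p=ctrl.get_image('wrist');save(p,sys.argv[1]);W=cloud(p);np.save('w.npy',W)
for n in sys.argv[2:]: print(n,[(np.round(d['centre'],3).tolist(),round(d['score'],2)) for d in ctrl.find_in(n,p)])
E
python3 w.py w1 probe; python3 - <<'E'
from h import *
W=np.load('w.npy')
for lo,hi in [(.172,.19),(.112,.122),(.122,.13)]:
    q=W[(W[...,2]>lo)&(W[...,2]<hi)];q=q[(abs(q[:,0]-.55)<.1)&(abs(q[:,1]+.33)<.1)]
    if len(q)>5: print(lo,len(q),cv2.minAreaRect((q[:,:2]*1000).astype(np.float32)),q[:,2].mean())
E
```

```text
3.7 [ 0.5286 -0.1864  0.2948] [[0.358, 0.001], [0.934, -0.0], [0.0, -1.0]] [-0.36  0.11  0.71  1.59 -0.07  1.47  1.56] [ 0.34 -0.21  0.54] 1.003409808886554
probe [([0.536, -0.322, 0.155], 0.7)]
0.172 453 ((537.1862182617188, -324.11474609375), (26.239171981811523, 14.886659622192383), 76.17919921875) 0.17933900233363873
0.112 1385 ((546.8739624023438, -327.722900390625), (76.20508575439453, 65.28180694580078), 69.5381088256836) 0.11743424655638864
0.122 355 ((531.278564453125, -323.1474914550781), (38.863895416259766, 17.70845603942871), 67.29672241210938) 0.12554009541659863
```

>>> move_arm:
  increments: "4 -35 0 0 0 0 0;4 -35 0 0 0 0 0;4 -35 0 0 0 0 0;3 -35 0 0 0 0 0;0 0 -35 0 0 0 0;0 0 -35 0 0 0 0;0 0 0 0 0 0 0;0 0 0 0 0 0 0"

```text
time: 4.47
position: [0.5429, -0.3232, 0.2232]
tool_rot: [-0.57, -3.086, -0.002]
ft_force: [0.6, -0.7, 0.5]
grip_width: 1.002
grip_force: 0.0
```

```bash
cat > m.py <<'E'
from h import *
W=np.load('w.npy')
for lo,hi in [(.172,.19),(.112,.122),(.122,.13)]:
    q=W[(W[...,2]>lo)&(W[...,2]<hi)];q=q[(abs(q[:,0]-.55)<.1)&(abs(q[:,1]+.33)<.1)]
    if len(q)>5: print(lo,len(q),cv2.minAreaRect((q[:,:2]*1000).astype(np.float32)),q[:,2].mean())
E
python3 w.py w2; python3 m.py
```

```text
4.4667 [ 0.5429 -0.3232  0.2232] [[0.357, -0.003], [0.934, 0.002], [0.001, -1.0]] [-0.11  0.35  0.78  1.52 -0.25  1.38  1.89] [ 0.58 -0.67  0.54] 1.0024827173496045
0.172 1651 ((543.3306884765625, -327.1558837890625), (25.564111709594727, 26.408077239990234), 70.39924621582031) 0.18005934049804415
0.112 6476 ((557.7210693359375, -332.46929931640625), (76.17231750488281, 88.70783996582031), 69.7433090209961) 0.11761821747840889
0.122 942 ((539.6246948242188, -325.26837158203125), (43.230045318603516, 35.22901153564453), 64.65296173095703) 0.12551209551492537
```

View pics/w2.png

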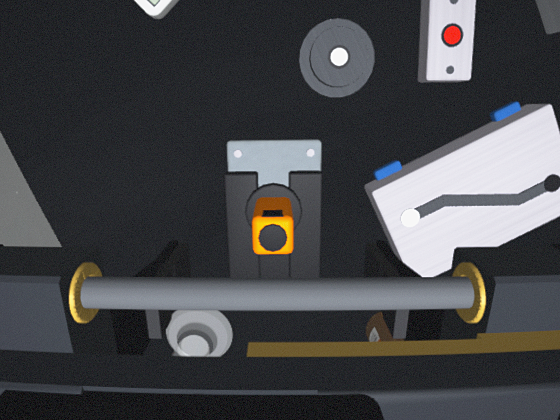

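The wrist view shows the handle top at (273,235), with the deck slot opening toward the image top. The handle centre is (0.543, -0.327), so I'll shift 4 mm and descend.

>>> move_arm:
  increments: "0 -4 -28 0 0 0.5 0;0 0 -28 0 0 0 0;0 0 -28 0 0 0 0;0 0 0 0 0 0 0;0 0 0 0 0 0 200;0 0 0 0 0 0 255;0 0 0 0 0 0 255;0 0 0 0 0 0 255"
  grip_force: 30

```text
time: 5.18
position: [0.5448, -0.3294, 0.1431]
tool_rot: [0.557, 3.088, -0.001]
ft_force: [0.1, -0.1, 0.2]
grip_width: 0.781
grip_force: 0.0
```

>>> move_arm:
  increments: "0 0 0 0 0 0 255;0 0 0 0 0 0 255;0 0 0 0 0 0 255;0 0 0 0 0 0 255;0 0 0 0 0 0 255;0 0 0 0 0 0 255;0 0 0 0 0 0 255;0 0 0 0 0 0 255"

```text
time: 5.85
position: [0.5436, -0.3285, 0.1405]
tool_rot: [-0.558, -3.092, -0.001]
ft_force: [1.0, 1.2, -0.5]
grip_width: 0.3
grip_force: 30.0
```

>>> move_arm:
  increments: "0 0 25 0 0 0 255;0 0 35 0 0 0 255;0 0 35 0 0 0 255;-10 11 0 0 0 0 255;-22 24 0 0 0 0 255;-25 28 0 0 0 0 255;-23 26 0 0 0 0 255;-15 16 0 0 0 0 255"

```text
time: 6.52
position: [0.4462, -0.2214, 0.2347]
tool_rot: [-0.556, -3.09, -0.003]
ft_force: [0.3, 0.1, -1.2]
grip_width: 0.295
grip_force: 30.0
```

>>> move_arm:
  increments: "0 0 -25 0 0 0 255;0 0 -30 0 0 0 255;0 0 -30 0 0 0 255;0 0 -10 0 0 0 255;0 0 0 0 0 0 255;0 0 0 0 0 0 255;0 0 0 0 0 0 255;0 0 0 0 0 0 255"

```text
time: 7.18
position: [0.4498, -0.2244, 0.1423]
tool_rot: [0.559, 3.089, -0.0]
ft_force: [-0.1, -0.5, -0.7]
grip_width: 0.299
grip_force: 30.0
```

```bash
cat > c.py <<'E'
from h import *
import sys
# scene-mark check in scene/top/wrist: python3 c.py tag
s=ctrl.get_state();print(round(s['time'],2),np.round(s['position'],4),np.round(s['ft_force'],2),s['grip_width'])
prev={'ref':(.4482,-.2222,.022),'red':(.4672,-.114,.026),'yel':(.4622,.1449,.03),'blue':(.459,.0145,.036)}
for c in ['top','scene','wrist']:
    p=ctrl.get_image(c);save(p,sys.argv[1]+c);W=cloud(p);hsv=cv2.cvtColor(p['frame'],cv2.COLOR_RGB2HSV).astype(int);H,S,V=hsv[...,0],hsv[...,1],hsv[...,2]
    for n,q in prev.items():
        m={'ref':(S<45)&(V>200),'red':(S>150)&((H<5)|(H>174)),'yel':(S>140)&(H>23)&(H<38),'blue':(S>130)&(H>100)&(H<130)}[n]
        m=m&(np.hypot(W[...,0]-q[0],W[...,1]-q[1])<.08)&(abs(W[...,2]-q[2])<.006)
        if m.sum()>8: print(c,n,m.sum(),np.round(np.nanmedian(W[m],0),4))
    if c=='wrist': np.save('w.npy',W)
E
python3 c.py p1
```

```text
7.18 [ 0.4498 -0.2244  0.1423] [-0.07 -0.47 -0.72] 0.2992184697301443
top ref 10 [ 0.4509 -0.2193  0.0226]
top red 32 [ 0.4674 -0.1147  0.0259]
top blue 30 [0.4596 0.0148 0.0365]
scene ref 34 [ 0.4487 -0.2219  0.0225]
scene red 30 [ 0.4659 -0.1131  0.0265]
scene yel 30 [0.461  0.1463 0.0311]
scene blue 28 [0.4586 0.015  0.037 ]
wrist ref 275 [ 0.4475 -0.2227  0.0224]
wrist red 333 [ 0.4666 -0.1148  0.0264]
```

View pics/p1wrist.png

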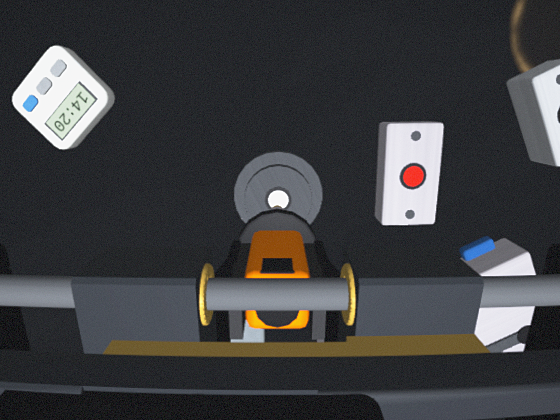

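The probe is upright above the white mark, which shows at (278,200). I'll descend about 30 mm.

>>> move_arm:
  increments: "-1 1 -10 0 0 0 255;0 0 -8 0 0 0 255;0 0 -5 0 0 0 255;0 0 -4 0 0 0 255;0 0 -3 0 0 0 255;0 0 0 0 0 0 255;0 0 0 0 0 0 255;0 0 0 0 0 0 255"

```text
time: 8.0
position: [0.4473, -0.2226, 0.1108]
tool_rot: [-0.559, -3.091, -0.001]
ft_force: [-1.6, 0.4, 2.5]
grip_width: 0.295
grip_force: 30.0
```

>>> move_arm:
  increments: "0 0 0 0 0 0 255;0 0 0 0 0 0 255;0 0 0 0 0 0 255;0 0 0 0 0 0 255;0 0 0 0 0 0 255;0 0 0 0 0 0 255;0 0 0 0 0 0 255;0 0 0 0 0 0 255"

```text
time: 8.67
position: [0.4475, -0.2227, 0.1106]
tool_rot: [-0.559, -3.091, -0.0]
ft_force: [-1.7, 0.8, 1.9]
grip_width: 0.296
grip_force: 30.0
```

>>> move_arm:
  increments: "0 0 10 0 0 0 255;0 0 20 0 0 0 255;4 20 0 0 0 0 255;6 33 0 0 0 0 255;6 34 0 0 0 0 255;3 20 0 0 0 0 255;0 0 -5 0 0 0 255;0 0 -5 0 0 0 255"

```text
time: 9.33
position: [0.4676, -0.1148, 0.1311]
tool_rot: [0.553, 3.09, -0.0]
ft_force: [-0.6, -1.5, -1.7]
grip_width: 0.301
grip_force: 30.0
```

```bash
python3 c.py p2
```

```text
9.33 [ 0.4676 -0.1148  0.1311] [-0.56 -1.48 -1.73] 0.30065474692532856
top blue 31 [0.4596 0.0148 0.0363]
scene ref 34 [ 0.4475 -0.2222  0.0225]
scene red 21 [ 0.4643 -0.1141  0.0272]
scene yel 30 [0.4607 0.1458 0.0314]
scene blue 28 [0.4585 0.0151 0.0367]
wrist ref 315 [ 0.4482 -0.2233  0.0227]
wrist red 183 [ 0.4634 -0.1122  0.0264]
wrist blue 163 [0.4587 0.0154 0.0362]
```

>>> move_arm:
  increments: "-1 0 -6 0 0 0 255;0 0 -5 0 0 0 255;0 0 -3 0 0 0 255;0 0 -2 0 0 0 255;0 0 0 0 0 0 255;0 0 0 0 0 0 255;0 0 0 0 0 0 255;0 0 0 0 0 0 255"

```text
time: 10.15
position: [0.4657, -0.1161, 0.1149]
tool_rot: [0.559, 3.091, -0.0]
ft_force: [0.8, -2.3, 2.6]
grip_width: 0.294
grip_force: 30.0
```

>>> move_arm:
  increments: "0 0 0 0 0 0 255;0 0 0 0 0 0 255;0 0 0 0 0 0 255;0 0 0 0 0 0 255;0 0 0 0 0 0 255;0 0 0 0 0 0 255;0 0 0 0 0 0 255;0 0 0 0 0 0 255"

```text
time: 10.82
position: [0.4656, -0.1157, 0.1146]
tool_rot: [0.559, 3.091, 0.0]
ft_force: [1.1, -1.8, 2.7]
grip_width: 0.299
grip_force: 30.0
```

>>> move_arm:
  increments: "0 0 15 0 0 0 255;0 0 25 0 0 0 255;0 30 0 0 0 0 255;-1 40 0 0 0 0 255;-1 40 0 0 0 0 255;-1 40 0 0 0 0 255;-1 40 0 0 0 0 255;0 40 0 0 0 0 255"

```text
time: 11.48
position: [0.4597, 0.1168, 0.1539]
tool_rot: [-0.558, -3.089, -0.001]
ft_force: [1.2, -0.1, -2.2]
grip_width: 0.298
grip_force: 30.0
```

>>> move_arm:
  increments: "0 20 0 0 0 0 255;0 9 0 0 0 0 255;0 0 -10 0 0 0 255;0 0 -8 0 0 0 255;0 0 0 0 0 0 255;0 0 0 0 0 0 255;0 0 0 0 0 0 255;0 0 0 0 0 0 255"

```text
time: 12.15
position: [0.4619, 0.1423, 0.1369]
tool_rot: [0.562, 3.091, 0.001]
ft_force: [0.2, 0.4, -0.9]
grip_width: 0.296
grip_force: 30.0
```

```bash
python3 c.py p3
```

```text
12.15 [0.4619 0.1423 0.1369] [ 0.17  0.37 -0.9 ] 0.29607970166283276
top ref 28 [ 0.4481 -0.2234  0.0214]
top red 32 [ 0.4676 -0.1145  0.0257]
top blue 30 [0.4594 0.0148 0.0364]
scene ref 33 [ 0.4482 -0.2221  0.0227]
scene red 30 [ 0.4666 -0.1135  0.0266]
scene yel 29 [0.4602 0.1454 0.0307]
scene blue 28 [0.458  0.015  0.0374]
wrist red 17 [ 0.4717 -0.1101  0.0268]
wrist yel 220 [0.4594 0.1464 0.0306]
```

View pics/p3wrist.png

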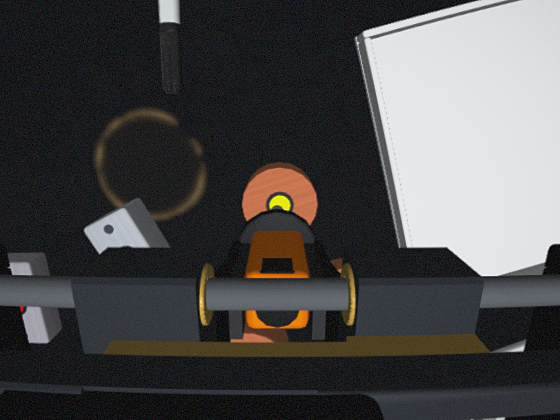

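The tip is over the yellow mark at (280,203), so I'll press.

>>> move_arm:
  increments: "0 1 -7 0 0 0 255;0 0 -5 0 0 0 255;0 0 -3 0 0 0 255;0 0 -2 0 0 0 255;0 0 0 0 0 0 255;0 0 0 0 0 0 255;0 0 0 0 0 0 255;0 0 0 0 0 0 255"

```text
time: 12.97
position: [0.4616, 0.1444, 0.1198]
tool_rot: [0.558, 3.091, 0.001]
ft_force: [0.3, 0.7, 2.6]
grip_width: 0.299
grip_force: 30.0
```

>>> move_arm:
  increments: "0 0 0 0 0 0 255;0 0 0 0 0 0 255;0 0 0 0 0 0 255;0 0 0 0 0 0 255;0 0 0 0 0 0 255;0 0 0 0 0 0 255;0 0 0 0 0 0 255;0 0 0 0 0 0 255"

```text
time: 13.63
position: [0.4616, 0.1444, 0.1196]
tool_rot: [0.559, 3.091, 0.0]
ft_force: [0.2, 0.7, 2.4]
grip_width: 0.299
grip_force: 30.0
```

>>> move_arm:
  increments: "0 0 12 0 0 0 255;0 0 23 0 0 0 255;-1 -30 0 0 0 0 255;-1 -40 0 0 0 0 255;-1 -38 0 0 0 0 255;0 -23 0 0 0 0 255;0 0 -12 0 0 0 255;0 0 0 0 0 0 255"

```text
time: 14.3
position: [0.4568, 0.0112, 0.1407]
tool_rot: [-0.564, -3.087, 0.002]
ft_force: [-0.2, 0.9, -1.7]
grip_width: 0.298
grip_force: 30.0
```

```bash
python3 c.py p4
```

```text
14.3 [0.4568 0.0112 0.1407] [-0.18  0.88 -1.74] 0.2984044773881955
top ref 27 [ 0.448  -0.2223  0.0221]
top red 32 [ 0.4677 -0.1144  0.0263]
scene ref 33 [ 0.4485 -0.2221  0.0224]
scene red 29 [ 0.4661 -0.1131  0.0271]
scene yel 31 [0.4609 0.1455 0.0308]
scene blue 20 [0.4575 0.0133 0.0372]
wrist ref 19 [ 0.4418 -0.2212  0.0226]
wrist yel 359 [0.4617 0.1444 0.0303]
wrist blue 62 [0.4557 0.0163 0.0364]
```

>>> move_arm:
  increments: "0 0 -7 0 0 0 255;0 0 -5 0 0 0 255;0 0 -3 0 0 0 255;0 0 -2 0 0 0 255;0 0 0 0 0 0 255;0 0 0 0 0 0 255;0 0 0 0 0 0 255;0 0 0 0 0 0 255"

```text
time: 15.12
position: [0.4587, 0.0137, 0.1259]
tool_rot: [0.558, 3.091, 0.001]
ft_force: [-0.9, 2.6, 2.4]
grip_width: 0.301
grip_force: 30.0
```

>>> move_arm:
  increments: "0 0 0 0 0 0 255;0 0 0 0 0 0 255;0 0 0 0 0 0 255;0 0 0 0 0 0 255;0 0 0 0 0 0 255;0 0 0 0 0 0 255;0 0 0 0 0 0 255;0 0 0 0 0 0 255"

```text
time: 15.78
position: [0.4586, 0.0132, 0.1256]
tool_rot: [0.559, 3.091, 0.0]
ft_force: [0.5, 2.0, 1.5]
grip_width: 0.298
grip_force: 30.0
```

```bash
cat > s.py <<'E'
# weld bead polyline from saved top0 + top picture without arm: print centreline in weld frame and world
from h import *
W=np.load('top0.npy');im=cv2.imread('pics/top0.png');g=cv2.cvtColor(im,cv2.COLOR_BGR2GRAY)
c=np.array([.6317,-.1305]);a=np.deg2rad(6.5);Rm=np.array([[np.cos(a),-np.sin(a)],[np.sin(a),np.cos(a)]])
m=(abs(W[...,2]-.039)<.006)&(g<110)
L=(W[...,:2]-c)@Rm
m&=(abs(L[...,0])<.05)&(abs(L[...,1])<.095)
q=L[m]
for y in np.arange(-.085,.086,.01):
    k=abs(q[:,1]-y)<.005
    if k.sum()>2: 
        l=np.array([np.median(q[k,0]),y]);print(round(y,3),k.sum(),round(l[0],4),np.round(Rm@l+c,4))
print('ends',q[:,1].min(),q[:,1].max())
E
python3 s.py
```

```text
-0.065 7 -0.0166 [ 0.6226 -0.197 ]
-0.055 16 -0.0169 [ 0.6211 -0.1871]
-0.045 16 -0.0172 [ 0.6197 -0.1772]
-0.035 17 -0.0162 [ 0.6196 -0.1671]
-0.025 17 -0.0122 [ 0.6224 -0.1567]
-0.015 16 -0.0062 [ 0.6272 -0.1461]
-0.005 18 -0.0019 [ 0.6304 -0.1357]
0.005 17 0.004 [ 0.6351 -0.1251]
0.015 16 0.0089 [ 0.6389 -0.1146]
0.025 18 0.0136 [ 0.6424 -0.1041]
0.035 16 0.0182 [ 0.6458 -0.0937]
0.045 14 0.0189 [ 0.6454 -0.0836]
0.055 15 0.0178 [ 0.6432 -0.0738]
0.065 15 0.0188 [ 0.643  -0.0638]
0.075 25 0.0189 [ 0.642  -0.0538]
0.085 5 0.0179 [ 0.6399 -0.044 ]
ends -0.06470704629307043 0.08300651560206954
```

>>> move_arm:
  increments: "0 0 15 0 0 0 255;0 0 25 0 0 0 255;15 -20 0 0 0 0 255;20 -27 0 0 0 0 255;23 -31 0 0 0 0 255;23 -31 0 0 0 0 255;23 -31 0 0 0 0 255;23 -31 0 0 0 0 255"

```text
time: 16.45
position: [0.5854, -0.1597, 0.1646]
tool_rot: [-0.558, -3.09, 0.002]
ft_force: [0.3, -0.3, -0.5]
grip_width: 0.299
grip_force: 30.0
```

>>> move_arm:
  increments: "23 -31 0 0 0 0 255;14 -20 0 0 0 0 255;0 0 -8 0 0 0 255;0 0 -8 0 0 0 255;0 0 0 0 0 0 255;0 0 0 0 0 0 255;0 0 0 0 0 0 255;0 0 0 0 0 0 255"

```text
time: 17.12
position: [0.6226, -0.2074, 0.1501]
tool_rot: [0.556, 3.091, 0.001]
ft_force: [-0.3, 0.3, -1.2]
grip_width: 0.296
grip_force: 30.0
```

```bash
python3 c.py p5
```

```text
17.12 [ 0.6226 -0.2074  0.1501] [-0.25  0.33 -1.2 ] 0.2960484380392618
top red 32 [ 0.4676 -0.1144  0.0265]
top blue 30 [0.4593 0.0148 0.036 ]
scene ref 34 [ 0.4477 -0.2217  0.0221]
scene red 30 [ 0.4666 -0.1132  0.0271]
scene yel 31 [0.4614 0.1459 0.0312]
scene blue 27 [0.4581 0.0139 0.037 ]
wrist ref 87 [ 0.4536 -0.2257  0.0225]
```

View pics/p5wrist.png

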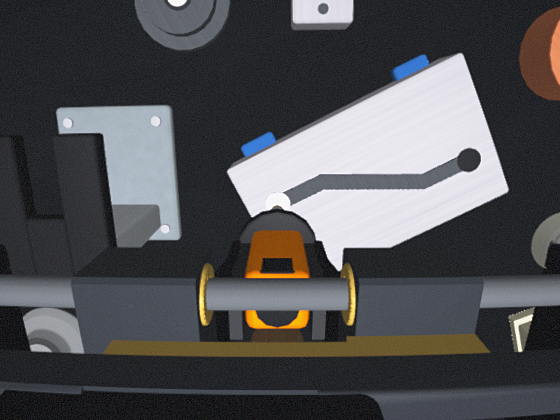

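The tip is over the bead's white end at (277,204), so I'll press and start the trace.

>>> move_arm:
  increments: "0 0 -8 0 0 0 255;0 0 -6 0 0 0 255;0 0 -4 0 0 0 255;0 0 -2.5 0 0 0 255;0 0 0 0 0 0 255;0 0 0 0 0 0 255;0 0 0 0 0 0 255;0 0 0 0 0 0 255"

```text
time: 17.93
position: [0.6227, -0.2087, 0.1295]
tool_rot: [0.559, 3.091, 0.0]
ft_force: [-0.5, 0.5, 1.8]
grip_width: 0.296
grip_force: 30.0
```

>>> move_arm:
  increments: "0 0 0 0 0 0 255;0 1 0 0 0 0 255;-0.25 2.4 0 0 0 0 255;-0.25 2.4 0 0 0 0 255;-0.25 2.4 0 0 0 0 255;-0.25 2.4 0 0 0 0 255;-0.25 2.4 0 0 0 0 255;-0.25 2.4 0 0 0 0 255"

```text
time: 18.6
position: [0.621, -0.1932, 0.1292]
tool_rot: [0.559, 3.091, -0.0]
ft_force: [0.7, -1.6, 1.4]
grip_width: 0.301
grip_force: 30.0
```

>>> move_arm:
  increments: "-0.25 2.4 0 0 0 0 255;-0.25 2.4 0 0 0 0 255;-0.25 2.4 0 0 0 0 255;-0.25 2.4 0 0 0 0 255;-0.25 2.4 0 0 0 0 255;-0.25 2.4 0 0 0 0 255;-0.25 2.4 0 0 0 0 255;-0.25 2.4 0 0 0 0 255"

```text
time: 19.27
position: [0.619, -0.1739, 0.1291]
tool_rot: [-0.559, -3.091, -0.0]
ft_force: [0.2, -2.3, 2.6]
grip_width: 0.298
grip_force: 30.0
```

>>> move_arm:
  increments: "0 2 0 0 0 0 255;0 1 0 0 0 0 255;0.8 2.4 0 0 0 0 255;0.8 2.4 0 0 0 0 255;0.8 2.4 0 0 0 0 255;0.8 2.4 0 0 0 0 255;0.8 2.4 0 0 0 0 255;0.8 2.4 0 0 0 0 255"

```text
time: 19.93
position: [0.6238, -0.1564, 0.129]
tool_rot: [-0.559, -3.091, -0.0]
ft_force: [-0.9, -2.3, 3.0]
grip_width: 0.297
grip_force: 30.0
```

>>> move_arm:
  increments: "0.8 2.4 0 0 0 0 255;0.8 2.4 0 0 0 0 255;0.8 2.4 0 0 0 0 255;0.9 2.4 0 0 0 0 255;0.9 2.4 0 0 0 0 255;0.9 2.4 0 0 0 0 255;0.8 2.4 0 0 0 0 255;0.8 2.4 0 0 0 0 255"

```text
time: 20.6
position: [0.6306, -0.1373, 0.1291]
tool_rot: [0.559, 3.091, 0.0]
ft_force: [-0.1, -2.1, 1.5]
grip_width: 0.296
grip_force: 30.0
```

>>> move_arm:
  increments: "0.8 2.4 0 0 0 0 255;0.8 2.4 0 0 0 0 255;0.8 2.4 0 0 0 0 255;0.9 2.4 0 0 0 0 255;0.9 2.4 0 0 0 0 255;0.9 2.4 0 0 0 0 255;0.8 2.4 0 0 0 0 255;0.8 2.4 0 0 0 0 255"

```text
time: 21.27
position: [0.6373, -0.1181, 0.1291]
tool_rot: [0.559, 3.091, 0.0]
ft_force: [-0.9, -1.8, 1.1]
grip_width: 0.295
grip_force: 30.0
```

>>> move_arm:
  increments: "0.9 2.4 0 0 0 0 255;0.9 2.4 0 0 0 0 255;0.9 2.4 0 0 0 0 255;0.9 2.4 0 0 0 0 255;0.9 2.4 0 0 0 0 255;0.9 2.4 0 0 0 0 255;0.9 2.4 0 0 0 0 255;0.9 2.4 0 0 0 0 255"

```text
time: 21.93
position: [0.6445, -0.0989, 0.1291]
tool_rot: [0.559, 3.091, 0.0]
ft_force: [-1.8, -1.9, 0.8]
grip_width: 0.294
grip_force: 30.0
```

>>> move_arm:
  increments: "0.8 2.4 0 0 0 0 255;0.8 2.4 0 0 0 0 255;0 1 0 0 0 0 255;-0.25 2.4 0 0 0 0 255;-0.25 2.4 0 0 0 0 255;-0.25 2.4 0 0 0 0 255;-0.25 2.4 0 0 0 0 255;-0.25 2.4 0 0 0 0 255"

```text
time: 22.6
position: [0.6449, -0.0811, 0.1292]
tool_rot: [0.559, 3.091, 0.0]
ft_force: [0.5, -1.8, 1.9]
grip_width: 0.296
grip_force: 30.0
```

>>> move_arm:
  increments: "-0.25 2.4 0 0 0 0 255;-0.25 2.4 0 0 0 0 255;-0.25 2.4 0 0 0 0 255;-0.25 2.4 0 0 0 0 255;-0.25 2.4 0 0 0 0 255;-0.25 2.4 0 0 0 0 255;-0.25 2.4 0 0 0 0 255;-0.25 2.4 0 0 0 0 255"

```text
time: 23.27
position: [0.6427, -0.0619, 0.1291]
tool_rot: [0.559, 3.091, 0.0]
ft_force: [-0.1, -2.2, 1.6]
grip_width: 0.295
grip_force: 30.0
```

>>> move_arm:
  increments: "-0.3 2.4 0 0 0 0 255;-0.3 2.4 0 0 0 0 255;-0.3 2 0 0 0 0 255;0 0 0 0 0 0 255;0 0 0 0 0 0 255;0 0 0 0 0 0 255;0 0 0 0 0 0 255;0 0 0 0 0 0 255"

```text
time: 23.93
position: [0.6418, -0.0544, 0.129]
tool_rot: [-0.558, -3.091, -0.002]
ft_force: [0.1, 0.8, 1.5]
grip_width: 0.297
grip_force: 30.0
```

```bash
python3 c.py p6
```

```text
23.93 [ 0.6418 -0.0544  0.129 ] [0.13 0.82 1.52] 0.2969624715199786
top ref 27 [ 0.448  -0.2228  0.0215]
scene ref 32 [ 0.4484 -0.2226  0.0236]
scene red 30 [ 0.4661 -0.1135  0.0274]
scene yel 31 [0.4611 0.1468 0.0314]
scene blue 28 [0.4595 0.0147 0.0362]
wrist red 433 [ 0.4671 -0.1152  0.0265]
```

View pics/p6wrist.png

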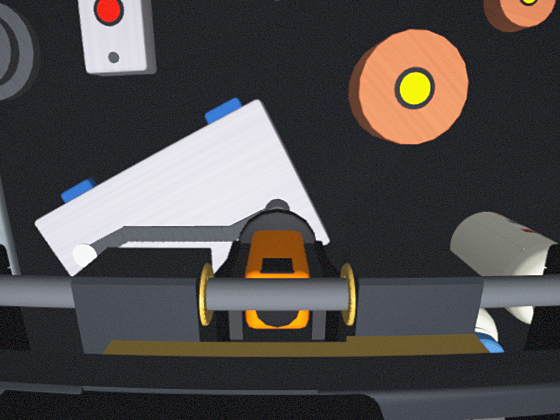

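The tip is on the black end at (277,205), so the trace is complete. Next I'll return the probe to its stand.

>>> move_arm:
  increments: "0 0 26 0 0 0 255;0 0 40 0 0 0 255;0 0 40 0 0 0 255;-8 -22 0 0 0 0 255;-12 -34 0 0 0 0 255;-13 -36 0 0 0 0 255;-13 -36 0 0 0 0 255;-13 -36 0 0 0 0 255"

```text
time: 24.75
position: [0.5815, -0.2207, 0.2343]
tool_rot: [-0.558, -3.09, 0.0]
ft_force: [-0.2, -0.6, -1.2]
grip_width: 0.296
grip_force: 30.0
```

>>> move_arm:
  increments: "-13 -36 0 0 0 0 255;-13 -36 0 0 0 0 255;-13 -36 0 0 0 0 255;0 -2 0 0 0 0 255;0 0 0 0 0 0 255;0 0 0 0 0 0 255;0 0 0 0 0 0 255;0 0 0 0 0 0 255"

```text
time: 25.42
position: [0.5448, -0.3274, 0.2346]
tool_rot: [-0.554, -3.092, -0.002]
ft_force: [-0.6, 0.3, -2.0]
grip_width: 0.298
grip_force: 30.0
```

```bash
python3 c.py p7; python3 m.py
```

```text
25.42 [ 0.5448 -0.3274  0.2346] [-0.55  0.3  -2.02] 0.2982375293536013
top ref 27 [ 0.4482 -0.2225  0.0219]
top red 30 [ 0.4676 -0.1146  0.0269]
top blue 30 [0.4595 0.0148 0.0358]
scene ref 33 [ 0.4478 -0.2216  0.0225]
scene red 30 [ 0.4661 -0.1133  0.0264]
scene yel 31 [0.4613 0.1467 0.0308]
scene blue 28 [0.4585 0.0147 0.0363]
wrist ref 232 [ 0.4481 -0.2238  0.0224]
wrist red 237 [ 0.4666 -0.1151  0.0263]
0.112 3792 ((546.3720703125, -328.282958984375), (76.3301010131836, 64.60713958740234), 69.63130950927734) 0.11752362056032613
```

View pics/p7wrist.png

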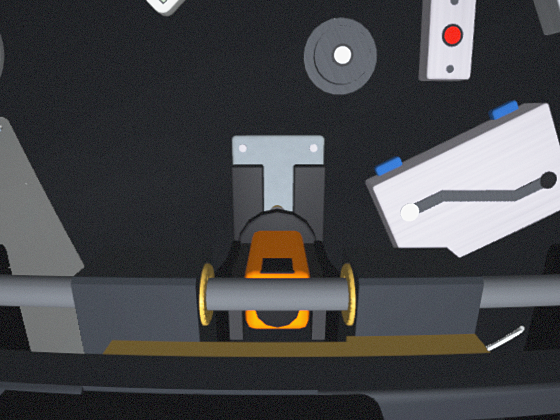

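The tip at (277,207) lines up with the slot, which is centred at column 278. I'll lower it in.

>>> move_arm:
  increments: "0 0 -20 0 0 0 255;0 0 -25 0 0 0 255;0 0 -25 0 0 0 255;0 0 -12 0 0 0 255;0 0 -5 0 0 0 255;0 0 0 0 0 0 255;0 0 0 0 0 0 255;0 0 0 0 0 0 255"

```text
time: 26.23
position: [0.5448, -0.33, 0.1498]
tool_rot: [0.558, 3.089, -0.001]
ft_force: [0.4, -0.5, -1.3]
grip_width: 0.296
grip_force: 30.0
```

>>> move_arm:
  increments: "0 0 -3 0 0 0 255;0 0 -2 0 0 0 255;0 0 -1.5 0 0 0 255;0 0 0 0 0 0 255;0 0 0 0 0 0 255;0 0 0 0 0 0 255;0 0 0 0 0 0 255;0 0 0 0 0 0 255"

```text
time: 26.9
position: [0.5439, -0.3293, 0.1417]
tool_rot: [0.559, 3.091, 0.0]
ft_force: [-0.5, -0.7, -1.8]
grip_width: 0.297
grip_force: 30.0
```

>>> move_arm:
  increments: "0 0 -1.2 0 0 0 255;0 0 0 0 0 0 255;0 0 0 0 0 0 120;0 0 0 0 0 0 60;0 0 0 0 0 0 0;0 0 0 0 0 0 0;0 0 0 0 0 0 0;0 0 0 0 0 0 0"

```text
time: 27.57
position: [0.5439, -0.3293, 0.1404]
tool_rot: [0.559, 3.091, 0.0]
ft_force: [0.4, 0.1, 0.7]
grip_width: 0.667
grip_force: 0.0
```

>>> move_arm:
  increments: "0 0 0 0 0 0 0;0 0 20 0 0 0 0;0 0 40 0 0 0 0;0 0 35 0 0 0 0;0 0 0 0 0 0 0;0 0 0 0 0 0 0;0 0 0 0 0 0 0;0 0 0 0 0 0 0"

```text
time: 28.23
position: [0.5433, -0.3287, 0.2339]
tool_rot: [-0.558, -3.089, -0.001]
ft_force: [-0.1, 0.3, -0.2]
grip_width: 1.001
grip_force: 0.0
```

```bash
python3 c.py p8; python3 m.py; python3 - <<'E'
from h import *
p=ctrl.get_image('top');W=cloud(p)
print('green',[(np.round(d['centre'],3).tolist(),round(d['score'],2)) for d in ctrl.find_in('sample_green',p)])
T=W[180:310,70:200]; wall=T[(T[...,2]>.024)&(T[...,2]<.034)]
wall=wall[(abs(wall[:,0]-.48)<.16)&(abs(wall[:,1]-.362)<.16)]
fl=T[(T[...,2]>.001)&(T[...,2]<.01)]
m=((W[...,2]>-.001)&(W[...,2]<.034)&(p['frame'].min(-1)>140)).astype(np.uint8);m[:,:70]=0;m[:,205:]=0
n,l,st,_=cv2.connectedComponentsWithStats(m);k=1+st[1:,4].argmax()
q=W[l==k];print('tray',st[k],cv2.minAreaRect((q[:,:2]*1000).astype(np.float32)))
for n,b in [('red',(298,235,335,280)),('blue',(250,240,280,282))]:
    q=W[b[1]:b[3],b[0]:b[2]].reshape(-1,3);q=q[(q[:,2]>.018)&(q[:,2]<.05)];print(n,cv2.minAreaRect((q[:,:2]*1000).astype(np.float32)))
E
```

```text
28.23 [ 0.5433 -0.3287  0.2339] [-0.07  0.31 -0.24] 1.0006118953237173
top ref 27 [ 0.448  -0.2228  0.0218]
top red 32 [ 0.4678 -0.1143  0.0265]
top blue 30 [0.4594 0.0148 0.0357]
scene ref 33 [ 0.4488 -0.2216  0.022 ]
scene red 30 [ 0.4669 -0.113   0.0268]
scene yel 29 [0.4608 0.1455 0.0311]
scene blue 28 [0.4581 0.0147 0.0375]
wrist ref 227 [ 0.4482 -0.2238  0.0224]
wrist red 233 [ 0.4666 -0.1151  0.0262]
0.172 1516 ((542.966552734375, -330.05535888671875), (25.524065017700195, 26.170270919799805), 69.84915161132812) 0.1799971781650685
0.112 6247 ((558.2879638671875, -332.68927001953125), (76.3246078491211, 90.09523010253906), 69.7101821899414) 0.11761472758888959
0.122 884 ((539.371337890625, -328.3482666015625), (43.10825729370117, 35.41836166381836), 66.30945587158203) 0.1254422765578371
green []
tray [  80  198  107  102 8671] ((491.9435729980469, 365.5668029785156), (263.822509765625, 247.32363891601562), 85.30381774902344)
red ((467.1567077636719, -113.89923095703125), (46.347320556640625, 83.84980773925781), 71.43135070800781)
blue ((458.9605407714844, 14.246783256530762), (76.30950164794922, 41.92336654663086), 6.17276668548584)
```

The probe hangs at the seat with its top at 180 mm. Next is the red sample.

>>> move_arm:
  increments: "-12 34 0 0 0 0 0;-13 37 0 0 0 2 0;-13 37 0 0 0 0 0;-13 37 0 0 0 0 0;-13 37 0 0 0 0 0;-12 33 -20 0 0 0 0;0 0 -36 0 0 0 0;0 0 -36 0 0 0 0"

```text
time: 29.15
position: [0.4688, -0.1114, 0.1436]
tool_rot: [0.496, 3.098, 0.005]
ft_force: [1.1, 0.2, -0.4]
grip_width: 1.002
grip_force: 0.0
```

>>> move_arm:
  increments: "0 0 -36 0 0 0 0;0 0 -36 0 0 0 0;0 0 -30 0 0 0 0;0 0 0 0 0 0 0;0 0 0 0 0 0 0;0 0 0 0 0 0 0;0 0 0 0 0 0 0;0 0 0 0 0 0 0"

```text
time: 29.82
position: [0.4697, -0.1145, 0.0434]
tool_rot: [0.504, 3.097, 0.002]
ft_force: [0.1, -0.1, -0.2]
grip_width: 1.0
grip_force: 0.0
```

>>> move_arm:
  increments: "-2 0 -15 0 0 0 0;0 0 -15 0 0 0 0;0 0 -7 0 0 0 0;0 0 0 0 0 0 100;0 0 0 0 0 0 255;0 0 0 0 0 0 255;0 0 0 0 0 0 255;0 0 0 0 0 0 255"
  grip_force: 35

```text
time: 30.48
position: [0.4665, -0.1144, 0.0051]
tool_rot: [0.504, 3.099, 0.001]
ft_force: [0.4, 0.0, -0.5]
grip_width: 0.709
grip_force: 0.0
```

>>> move_arm:
  increments: "0 0 0 0 0 0 255;0 0 0 0 0 0 255;0 0 0 0 0 0 255;0 0 0 0 0 0 255;0 0 15 0 0 0 255;0 0 35 0 0 0 255;0 0 40 0 0 0 255;0 0 20 0 0 0 255"

```text
time: 31.15
position: [0.4672, -0.115, 0.1177]
tool_rot: [0.505, 3.097, 0.001]
ft_force: [1.5, 0.3, -0.9]
grip_width: 0.524
grip_force: 35.1
```

```bash
python3 c.py p9
```

```text
31.15 [ 0.4672 -0.115   0.1177] [ 1.52  0.32 -0.93] 0.5242838422221962
top blue 31 [0.4596 0.0149 0.0358]
scene ref 33 [ 0.4495 -0.2213  0.0218]
scene yel 31 [0.4615 0.1464 0.0308]
scene blue 28 [0.4583 0.0137 0.0367]
wrist ref 331 [ 0.4483 -0.2232  0.0228]
wrist blue 459 [0.4586 0.0137 0.0363]
```

>>> move_arm:
  increments: "-2 20 5 0 0 0 255;-3 32 5 0 0 0 255;-3 38 0 0 0 0 255;-3 38 0 0 0 7 255;-3 38 0 0 0 7 255;-3 38 0 0 0 0 255;-3 38 0 0 0 0 255;-3 38 0 0 0 0 255"

```text
time: 31.97
position: [0.4408, 0.1668, 0.1221]
tool_rot: [-0.123, -3.136, 0.003]
ft_force: [1.1, -0.1, -2.0]
grip_width: 0.525
grip_force: 35.1
```

>>> move_arm:
  increments: "-3 38 0 0 0 0 255;-3 38 0 0 0 0 255;-3 36 0 0 0 0 255;-3 26 0 0 0 0 255;0 0 0 0 0 0 255;0 0 0 0 0 0 255;0 0 0 0 0 0 255;0 0 0 0 0 0 255"

```text
time: 32.63
position: [0.4307, 0.3016, 0.123]
tool_rot: [-0.126, -3.137, 0.003]
ft_force: [1.4, -0.0, -2.2]
grip_width: 0.523
grip_force: 35.1
```

```bash
python3 c.py p10; python3 - <<'E'
from h import *
W=np.load('w.npy');im=cv2.imread('pics/p10wrist.png')
f=(abs(W[...,2]-.028)<.003)&(abs(W[...,0]-.49)<.16)&(abs(W[...,1]-.36)<.16)
q=W[f];print('rim',len(q),cv2.minAreaRect((q[:,:2]*1000).astype(np.float32)),q[:,2].mean())
f=(abs(W[...,2]-.005)<.003)&(im.min(-1)>120);q=W[f];print('floor',len(q),cv2.minAreaRect((q[:,:2]*1000).astype(np.float32)),np.median(q[:,2]))
E
```

```text
32.63 [0.4307 0.3016 0.123 ] [ 1.4  -0.   -2.16] 0.5234091629422136
top ref 28 [ 0.448  -0.2235  0.0217]
top blue 30 [0.4595 0.0148 0.0359]
scene ref 33 [ 0.4481 -0.2222  0.0229]
scene yel 30 [0.4612 0.1457 0.0305]
scene blue 28 [0.4585 0.0154 0.0365]
rim 4061 ((463.0874328613281, 361.630859375), (250.0862579345703, 181.471435546875), 85.43035888671875) 0.02725194785098431
floor 27631 ((457.8446044921875, 285.8265686035156), (392.37445068359375, 223.39169311523438), 77.22401428222656) 0.004590973528221354
```

View pics/p10wrist.png

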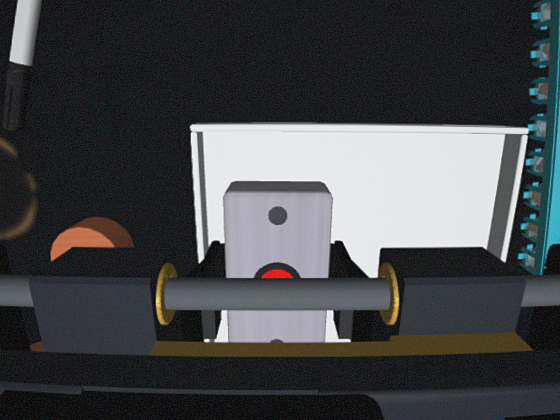

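Red is held above the tray, whose rim corner is at (195,128). The tray centre comes out at (0.492, 0.359) with yaw -4.6°. I'll lower red in.

>>> move_arm:
  increments: "5 2 -20 0 0 0 255;0 0 -30 0 0 0 255;0 0 -30 0 0 0 255;0 0 -18 0 0 0 255;0 0 -7 0 0 0 255;0 0 -4 0 0 0 255;0 0 0 0 0 0 255;0 0 0 0 0 0 255"

```text
time: 33.45
position: [0.4369, 0.3062, 0.0167]
tool_rot: [0.124, 3.137, 0.002]
ft_force: [-0.3, -0.1, -1.1]
grip_width: 0.525
grip_force: 35.1
```

>>> move_arm:
  increments: "0 0 -2 0 0 0 255;0 0 -1.5 0 0 0 255;0 0 0 0 0 0 255;0 0 0 0 0 0 100;0 0 0 0 0 0 70;0 0 0 0 0 0 70;0 0 0 0 0 0 70;0 0 0 0 0 0 70"

```text
time: 34.12
position: [0.436, 0.3058, 0.0121]
tool_rot: [0.123, 3.139, 0.001]
ft_force: [-0.7, -0.5, -1.0]
grip_width: 0.715
grip_force: 0.0
```

>>> move_arm:
  increments: "0 0 15 0 0 0 70;0 0 30 0 0 0 60;0 0 35 0 0 0 0;0 0 30 0 0 0 0;3 -30 0 0 0 0 0;3 -38 0 0 0 0 0;3 -38 0 0 0 0 0;3 -38 0 0 0 0 0"

```text
time: 34.78
position: [0.4479, 0.1603, 0.1222]
tool_rot: [0.121, 3.139, 0.001]
ft_force: [0.9, 1.0, 0.2]
grip_width: 0.994
grip_force: 0.0
```

```bash
python3 c.py p11; python3 - <<'E'
from h import *
for c in ['top','scene']:
    p=ctrl.get_image(c);W=cloud(p);f=(W[...,2]>.024)&(W[...,2]<.04)&(np.hypot(W[...,0]-.436,W[...,1]-.304)<.06)
    q=W[f];print(c,len(q),cv2.minAreaRect((q[:,:2]*1000).astype(np.float32)),np.median(q[:,2]))
E
```

```text
34.78 [0.4479 0.1603 0.1222] [0.94 0.98 0.16] 0.9937217772279013
top ref 28 [ 0.4483 -0.2232  0.0219]
top blue 30 [0.4594 0.0148 0.0364]
scene ref 34 [ 0.4479 -0.2219  0.0226]
scene yel 30 [0.4612 0.1457 0.03  ]
scene blue 28 [0.459  0.0145 0.0363]
wrist yel 360 [0.4617 0.1444 0.0305]
wrist blue 301 [0.4574 0.0141 0.0366]
top 35 ((459.1392517089844, 324.5528564453125), (9.92513370513916, 43.289512634277344), 75.62042236328125) 0.029355691217595514
scene 446 ((433.36480712890625, 287.5980529785156), (85.4189453125, 86.38431549072266), 83.4918441772461) 0.031200685024880936
```

>>> move_arm:
  increments: "7 -8 -20 0 0 0 0;7 -8 -30 0 0 0 0;0 0 -30 0 0 0 0;0 0 0 0 0 0 0;0 0 0 0 0 0 0;0 0 0 0 0 0 0;0 0 0 0 0 0 0;0 0 0 0 0 0 0"

```text
time: 35.7
position: [0.4631, 0.1468, 0.0436]
tool_rot: [0.121, 3.137, 0.003]
ft_force: [-0.3, -0.1, -0.7]
grip_width: 0.998
grip_force: 0.0
```

>>> move_arm:
  increments: "-1 -2 -15 0 0 0 0;0 0 -15 0 0 0 0;0 0 -7 0 0 0 0;0 0 0 0 0 0 0;0 0 0 0 0 0 100;0 0 0 0 0 0 255;0 0 0 0 0 0 255;0 0 0 0 0 0 255"

```text
time: 36.37
position: [0.4615, 0.144, 0.0056]
tool_rot: [0.123, 3.138, 0.001]
ft_force: [0.1, -0.8, 0.8]
grip_width: 0.775
grip_force: 0.0
```

>>> move_arm:
  increments: "0 0 0 0 0 0 255;0 0 0 0 0 0 255;0 0 0 0 0 0 255;0 0 0 0 0 0 255;0 0 15 0 0 0 255;0 0 35 0 0 0 255;0 0 40 0 0 0 255;0 0 20 0 0 0 255"

```text
time: 37.03
position: [0.4621, 0.1437, 0.118]
tool_rot: [0.124, 3.136, 0.002]
ft_force: [1.0, 0.3, -2.0]
grip_width: 0.681
grip_force: 35.0
```

```bash
python3 c.py p12; python3 - <<'E'
from h import *
for c in ['top']:
    p=ctrl.get_image(c);W=cloud(p);f=(W[...,2]>.024)&(W[...,2]<.04)&(np.hypot(W[...,0]-.436,W[...,1]-.304)<.06)
    q=W[f];print(c,len(q),cv2.minAreaRect((q[:,:2]*1000).astype(np.float32)),np.median(q[:,2]))
E
```

```text
37.03 [0.4621 0.1437 0.118 ] [ 1.03  0.32 -2.03] 0.6812808199474893
top ref 28 [ 0.4481 -0.2235  0.0219]
top blue 30 [0.4595 0.0148 0.0362]
scene ref 34 [ 0.4481 -0.2218  0.0222]
scene blue 28 [0.458  0.0148 0.0368]
wrist blue 391 [0.4588 0.0136 0.0367]
top 98 ((464.7052001953125, 314.6675109863281), (23.644798278808594, 31.477706909179688), 80.92567443847656) 0.029915540645812977
```

```bash
python3 - <<'E'
from h import *
W=np.load('top0.npy');S=np.load('scene0.npy')
for n,w in (('top',W),('scene',S)):
  for y in np.arange(.47,.56,.01):
    q=w[(abs(w[...,1]-y)<.005)&(w[...,0]>.3)&(w[...,0]<.62)]
    if len(q): print(n,round(y,2),len(q),np.round(np.percentile(q[:,2],[50,98]),3))
E
```

```text
top 0.47 579 [0.004 0.028]
top 0.48 530 [0.007 0.029]
top 0.49 287 [0.001 0.029]
top 0.5 637 [0.003 0.048]
top 0.51 1295 [0.045 0.081]
top 0.52 592 [0.046 0.081]
top 0.53 550 [0.063 0.082]
top 0.54 521 [0.064 0.082]
top 0.55 481 [0.058 0.082]
top 0.56 524 [0.063 0.082]
scene 0.47 367 [0.005 0.029]
scene 0.48 423 [0.01  0.029]
scene 0.49 211 [0.009 0.03 ]
scene 0.5 291 [0.04 0.05]
scene 0.51 826 [0.046 0.082]
scene 0.52 571 [0.047 0.082]
scene 0.53 291 [0.068 0.083]
scene 0.54 259 [0.07  0.084]
scene 0.55 232 [0.073 0.084]
scene 0.56 214 [0.073 0.083]
```

>>> move_arm:
  increments: "3 20 5 0 0 0 255;4 30 0 0 0 0 255;5 38 0 0 0 0 255;5 38 0 0 0 0 255;5 38 0 0 0 0 255;5 38 0 0 0 0 255;5 34 0 0 0 0 255;2 19 0 0 0 0 255"

```text
time: 37.9
position: [0.4923, 0.4027, 0.1159]
tool_rot: [-0.116, -3.135, 0.003]
ft_force: [-0.6, 0.7, -2.1]
grip_width: 0.68
grip_force: 35.0
```

>>> move_arm:
  increments: "0 -5 -20 0 0 0 255;0 0 -30 0 0 0 255;0 0 -25 0 0 0 255;0 0 -15 0 0 0 255;0 0 -9 0 0 0 255;0 0 -3 0 0 0 255;0 0 0 0 0 0 255;0 0 0 0 0 0 255"

```text
time: 38.57
position: [0.4952, 0.3938, 0.0181]
tool_rot: [0.123, 3.139, 0.0]
ft_force: [-1.1, 0.6, -1.5]
grip_width: 0.676
grip_force: 35.0
```

>>> move_arm:
  increments: "0 0 -3 0 0 0 255;0 0 -2 0 0 0 255;0 0 -1 0 0 0 255;0 0 0 0 0 0 255;0 0 0 0 0 0 70;0 0 0 0 0 0 40;0 0 0 0 0 0 40;0 0 0 0 0 0 40"

```text
time: 39.23
position: [0.4953, 0.394, 0.0125]
tool_rot: [0.123, 3.138, 0.001]
ft_force: [-0.1, 0.9, -0.4]
grip_width: 0.818
grip_force: 0.0
```

>>> move_arm:
  increments: "0 0 10 0 0 0 40;0 0 30 0 0 0 40;0 0 35 0 0 0 0;0 0 35 0 0 0 0;-2 -30 0 0 0 0 0;-4 -38 0 0 0 0 0;-4 -38 0 0 0 0 0;-4 -38 0 0 0 0 0"

```text
time: 39.9
position: [0.4809, 0.2484, 0.1231]
tool_rot: [0.122, 3.138, 0.002]
ft_force: [0.4, -0.5, 0.2]
grip_width: 0.995
grip_force: 0.0
```

>>> move_arm:
  increments: "-4 -38 0 0 0 5 0;-4 -38 0 0 0 6 0;-4 -38 0 0 0 0 0;-4 -38 0 0 0 0 0;-3 -38 0 0 0 0 0;-3 -38 0 0 0 0 0;0 0 0 0 0 0 0;0 0 0 0 0 0 0"

```text
time: 40.57
position: [0.4591, 0.0196, 0.123]
tool_rot: [-0.17, 3.135, 0.002]
ft_force: [-0.7, 0.7, 0.1]
grip_width: 0.997
grip_force: 0.0
```

```bash
python3 c.py p13; cat > t.py <<'E'
from h import *
import sys
for c in ['top','scene']:
    p=ctrl.get_image(c);W=cloud(p)
    d=W[...,:2]-np.array([.4923,.3593]);a=np.deg2rad(-4.6);L=d@np.array([[np.cos(a),-np.sin(a)],[np.sin(a),np.cos(a)]])
    f=((W[...,2]>.022)&(W[...,2]<.05)&(abs(L[...,0])<.111)&(abs(L[...,1])<.116)).astype(np.uint8)
    n,l,st,_=cv2.connectedComponentsWithStats(f)
    for k in range(1,n):
        if st[k,4]>80:
            q=W[l==k];qq=L[l==k];r=cv2.minAreaRect((qq*1000).astype(np.float32));print(c,st[k,4],[np.round(x,1) for x in r],'z',np.round(np.percentile(q[:,2],[10,50,90]),4),'col',p['frame'][l==k].mean(0).round())
E
python3 t.py
```

```text
40.57 [0.4591 0.0196 0.123 ] [-0.72  0.71  0.13] 0.9969462139240124
top ref 27 [ 0.4483 -0.2221  0.0224]
scene ref 33 [ 0.4489 -0.222   0.0224]
scene blue 27 [0.4592 0.0144 0.0377]
wrist blue 19 [0.4647 0.0132 0.0362]
top 453 [array([ 0.7, 32.1]), array([59.1, 58.7]), np.float64(37.6)] z [0.0315 0.0341 0.0364] col [188. 126.  91.]
top 612 [array([-50.9, -57.2]), array([47.3, 83.9]), np.float64(89.6)] z [0.0276 0.0302 0.0324] col [179. 165. 170.]
scene 294 [array([-1.4, 33.7]), array([58.5, 57.7]), np.float64(9.4)] z [0.0268 0.0348 0.0381] col [203. 126.  74.]
scene 463 [array([-51.9, -57.7]), array([49.8, 87.9]), np.float64(90.0)] z [0.0267 0.031  0.0337] col [186. 171. 179.]
```

>>> move_arm:
  increments: "0 -5 -25 0 0 0 0;0 0 -35 0 0 0 0;0 0 -30 0 0 0 0;0 0 -18 0 0 0 0;0 0 -8 0 0 0 0;0 0 0 0 0 0 0;0 0 0 0 0 0 100;0 0 0 0 0 0 255"

```text
time: 41.48
position: [0.4602, 0.0172, 0.0072]
tool_rot: [-0.179, 3.134, 0.001]
ft_force: [0.3, -0.2, 0.4]
grip_width: 0.916
grip_force: 0.0
```

>>> move_arm:
  increments: "0 0 0 0 0 0 255;0 0 0 0 0 0 255;0 0 0 0 0 0 255;0 0 0 0 0 0 255;0 0 0 0 0 0 255;0 0 0 0 0 0 255;0 0 0 0 0 0 255;0 0 0 0 0 0 255"

```text
time: 42.15
position: [0.4591, 0.0162, 0.0061]
tool_rot: [-0.178, 3.136, -0.001]
ft_force: [-1.2, -2.7, 2.5]
grip_width: 0.479
grip_force: 35.0
```

>>> move_arm:
  increments: "0 0 15 0 0 0 255;0 0 35 0 0 0 255;0 0 40 0 0 0 255;0 0 25 0 0 0 255;5 15 0 0 0 0 255;12 35 0 0 0 0 255;12 36 0 0 0 -6 255;12 36 0 0 0 -5 255"

```text
time: 42.82
position: [0.4991, 0.1408, 0.1194]
tool_rot: [-0.132, -3.137, -0.001]
ft_force: [1.5, 0.7, -2.1]
grip_width: 0.479
grip_force: 35.0
```

>>> move_arm:
  increments: "9 37 0 0 0 0 255;9 37 0 0 0 0 255;9 36 0 0 0 0 255;8 31 0 0 0 0 255;4 17 -10 0 0 0 255;0 0 -25 0 0 0 255;0 0 0 0 0 0 255;0 0 0 0 0 0 255"

```text
time: 43.48
position: [0.5362, 0.2959, 0.0823]
tool_rot: [-0.122, -3.133, 0.007]
ft_force: [0.5, -0.8, -2.2]
grip_width: 0.481
grip_force: 35.0
```

```bash
python3 c.py p14
```

```text
43.48 [0.5362 0.2959 0.0823] [ 0.45 -0.78 -2.22] 0.48083373102048665
top ref 27 [ 0.4481 -0.2241  0.0217]
scene ref 33 [ 0.4488 -0.2222  0.0226]
```

View pics/p14wrist.png

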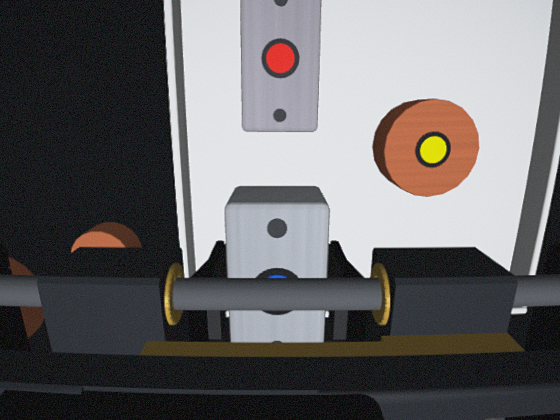

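Red is at (281,58), yellow at (433,149), and blue is held clear of both. I'll lower blue and release it.

>>> move_arm:
  increments: "0 0 -25 0 0 0 255;0 0 -22 0 0 0 255;0 0 -12 0 0 0 255;0 0 -6 0 0 0 255;0 0 -3 0 0 0 255;0 0 0 0 0 0 255;0 0 0 0 0 0 255;0 0 0 0 0 0 255"

```text
time: 44.3
position: [0.5398, 0.2971, 0.0192]
tool_rot: [0.123, 3.137, 0.002]
ft_force: [0.2, 0.6, -2.8]
grip_width: 0.484
grip_force: 35.0
```

>>> move_arm:
  increments: "0 0 -4 0 0 0 255;0 0 -2.5 0 0 0 255;0 0 -1 0 0 0 255;0 0 0 0 0 0 255;0 0 0 0 0 0 110;0 0 0 0 0 0 80;0 0 0 0 0 0 80;0 0 0 0 0 0 80"

```text
time: 44.97
position: [0.539, 0.2967, 0.0103]
tool_rot: [0.123, 3.139, 0.0]
ft_force: [-0.2, 0.6, 0.5]
grip_width: 0.656
grip_force: 0.0
```

>>> move_arm:
  increments: "0 0 10 0 0 0 80;0 0 30 0 0 0 80;0 0 40 0 0 0 0;0 0 40 0 0 0 0;0 -30 30 0 0 0 0;-5 -38 0 0 0 0 0;-5 -38 0 0 0 0 0;-5 -38 0 0 0 0 0"

```text
time: 45.63
position: [0.5241, 0.1519, 0.1615]
tool_rot: [0.122, 3.137, 0.002]
ft_force: [0.6, -0.1, 0.7]
grip_width: 0.981
grip_force: 0.0
```

```bash
python3 t.py; python3 c.py p15; python3 - <<'E'
from h import *
p=ctrl.get_image('top');W=cloud(p);print('green',[(np.round(d['centre'],3).tolist(),round(d['score'],2)) for d in ctrl.find_in('sample_green',p)])
for lo,hi in [(.172,.19),(.112,.122)]:
    q=W[(W[...,2]>lo)&(W[...,2]<hi)];q=q[(abs(q[:,0]-.55)<.1)&(abs(q[:,1]+.33)<.1)];print(len(q),cv2.minAreaRect((q[:,:2]*1000).astype(np.float32)),q[:,2].mean())
E
```

```text
scene 414 [array([ 49.7, -58.1]), array([78.7, 44.5]), np.float64(0.6)] z [0.0281 0.0402 0.0437] col [172. 176. 186.]
scene 294 [array([-1.7, 33.5]), array([57.6, 57.1]), np.float64(4.2)] z [0.0268 0.0351 0.0382] col [205. 128.  75.]
scene 460 [array([-52.9, -57.5]), array([51. , 86.2]), np.float64(87.8)] z [0.0263 0.0307 0.0333] col [190. 174. 182.]
45.73 [0.5243 0.1449 0.1612] [0.13 0.04 0.05] 0.9936779724770552
top ref 28 [ 0.448  -0.2235  0.022 ]
scene ref 34 [ 0.4476 -0.2218  0.0226]
green []
144 ((543.846435546875, -328.77838134765625), (25.9163761138916, 25.767799377441406), 68.74430084228516) 0.17955526148063486
870 ((559.0154418945312, -331.74078369140625), (77.60030364990234, 90.1688003540039), 69.83126831054688) 0.11708388980466945
```

View pics/p15scene.png

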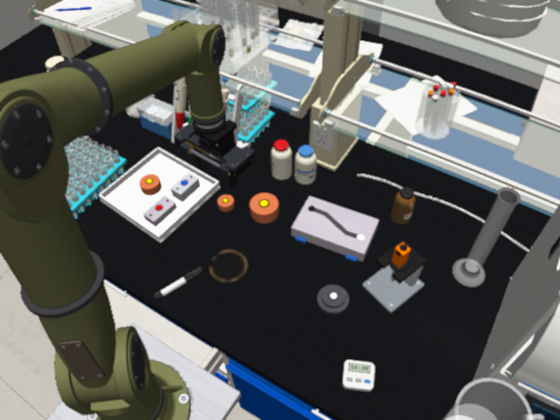

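All three samples, at (150,184), (186,184) and (160,209), lie flat in the tray. The probe hangs in its stand at (402,255), the bottles are untouched and the arm is clear. I'm handing in.

```bash
python3 -c "
from bench import ctrl
print(ctrl.close_job())"
```

```text
the job is handed in; nothing more can be done
None
```

I handed the job in at about 46 s: the reference disc and the red, yellow and blue marks were touched in order (no green sample was found), the weld bead was traced at about 3 cm/s against the requested 2 cm/s, the probe hangs in its stand again, and all three samples lie flat in the tray; no verdict came back.

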